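# Four clicks on the air regulator, then lock it

### The job

Raise the setting of the blue air regulator: with a fingertip, push the orange handle of its click-stop dial clockwise (seen from above) by exactly four clicks from where it stands now, without pinching the handle and without going past the fourth click. Then push the red lock tab fully in towards the dial, and leave the fittings standing about alone.

Things in the scene. Friction and masses are not known exactly. Their poses are not given: they have to be found in the camera images.
- unit: Blue regulator block screwed to the table (place and yaw vary), top face 40 mm above the table, dark foot plate 216 x 156 mm. Origin: on the table, on the dial's vertical axis; z up; x points away from the lock tab, roughly away from the robot. Block: x = -115 to 85, y = -70 to 70 mm; brass ports at the sides to y = +-91 mm. 15 white marks round the dial, one per click.
- dial (a joint): Angle of the dial in rad, growing clockwise seen from above. It rests only in click stops, at whole multiples of 0.4189 (24 degrees), and starts resting in stop 1, 2, 3 or 4; end stops just below 0 and past stop 9. Pushing at the handle takes up to about 6 N per click; half way to the next stop (12 degrees) the dial tips over and springs by itself into that stop within 0.5 s, ahead of the finger.
- handle (a point): Point in the orange handle, 45 mm from the dial axis, at half its height (63 mm above the table). The handle is a radial bar on the dial with a white line on top: 10 to 56 mm from the axis, 16 mm thick, z = 51 to 75 mm. It lies at 130 degrees (counter-clockwise from the unit's x axis) minus the dial angle.
- axis (a point): Point on the dial's axis, 51 mm above the table: the top of the black dial disc (104 mm diameter). A hub of 44 mm diameter stands on it up to z = 65 mm.
- lock (a joint): Travel of the red lock tab in m: 0 = open (start), 0.020 = fully in. It moves along the unit's +x axis, towards the dial, against about 2 N of friction, and stays where it is left.
- lock_face (a point): Middle of the face of the red lock tab to push on (51 mm above the table, the face looks to the unit's -x). The tab is 30 mm wide, 8 mm thick and stands from z = 40 to z = 62 mm; on the dial's side a low step of it, up to z = 45 mm, reaches 12 mm further.
- coupler: Loose steel hose coupler standing upright, 31 x 30 x 68 mm, origin under its middle. Leave alone.
- tee: Loose brass tee fitting, 46 x 56 x 25 mm, origin under its middle. Leave alone.
- reel: Loose white reel of thread tape, 55 mm across, 15 mm high, origin under its middle. Leave alone.
- gauge: Loose white pressure gauge with brass stem lying on its back, 94 x 68 x 31 mm, origin under its middle. Leave alone.

How it is judged:
By the outcome, as a careful person would: the job done as asked, in the order asked, and still so for the second after the job is handed in, with the robot touching nothing.
It also fails if it takes over 58 s, if anything falls off the work surface, if the arm or the gripper's body presses on something with over 40 N, if the wrist force passes 120 N, or if a joint passes its speed limit or range.

### The arm

A 6-joint arm with a two-finger parallel gripper is mounted at the origin on a cart in front of the work surface, level with it; the furniture and walls round the work are solid. World frame = base frame: x ahead of the robot, y to its left, z up, the work surface at z = 0. Lengths are in m, angles in rad, forces in N, time in s.
With the tool pointing down it reaches from about 0.425 to 0.95 m from the base axis. Payload 3.5 kg.
Tool frame: the origin (TCP) lies at the very end of the fingers, on their centre line; the grasp point (between the pads) lies ctrl.tcp_to_grasp behind it (ctrl.tcp_to_grasp is the distance from the TCP to the grasp point, in m); z points along the fingers, y is the line along which they close (so a half turn about z gives the same grasp; the last joint's range is limited). The gripper opens to 85 mm and grips with 20 to 120 N. Pads are 22 mm wide; open, the fingers measure 114 mm over their backs; the gripper's body (76 mm by 85 mm) begins 54 mm behind the grasp point. The pads swing forward as they close: fully open they stand 13 mm farther back than shut.
Start: joints at [-1.304, 0.286, 1.577, -0, 1.279, -0.15], TCP at [0.273, -0.617, 0.231] pointing down, gripper open.
Joint ranges: [-2.77, 2.77], [-0.9, 2.22], [0.21, 2.48], [-1.53, 4.67], [0.24, 2.81], [-2.84, 2.84]. Speed limits (rad/s): [2.79, 2.79, 3.14, 3.14, 3.14, 3.14].

### API

Orientations are given as a unit quaternion [x, y, z, w].
In Python, from plant import ctrl gives the robot as it stands.
- The arm moves only by the shell command python3 -m inch 'ROWS' [FORCE]. ROWS is JSON, a list of rows, each an object with "slide": the shift along the tool's x, y, z in cm, a list of three; "turn": the turn about the tool's z in rad; "grip": the finger opening in cm, from 0 to 8.54. A call has 1 to 20 rows; each row is the pose to reach, as a shift and turn from the pose commanded when the call began, along the tool's axes at that moment; what a row does not reach only later rows make up. A row lasts 1/10 s, in which the tool goes at most 50 mm and 8.59 degrees, less where a joint would pass 70% of its speed; a pose out of reach is approached as far as the arm can. A call with a gripper value outside its range is refused whole. The fingers move at their own pace and stop on an object; FORCE is the grip in N (left out, the last holds). Time passes only in rows, so rows that repeat a pose let the fingers close. It gives the time, the measured TCP pose, the force, the opening and the grip force at its end, in the units of the state.
- ctrl.get_state(): the state, without advancing time (a new reading comes with each control period).
- ctrl.read_camera(name): name is "scene" or "top" or "wrist"; returns (picture, depth): 480x640x3 uint8, red, green, blue; 480x640 float32, m along the optical axis (not along the pixel's ray), 0 where there is no reading.
- ctrl.camera_info(name): a dict with "K" (3x3 intrinsics, pixels), "camera_from_world" (4x4, takes a point from world to camera coordinates); the wrist camera has in their place "T_tool_cam" (4x4, takes a point from camera to tool coordinates, whose origin is the TCP and whose axes are the flange's). Camera axes: x right, y down, z forward; pixel columns grow to the right and rows downward; lengths in m; the calibration is good to about 2 mm. The wrist camera is an equidistant fisheye: a pixel r from the principal point sees the ray r / f radians off the axis. A picture is of the moment at which its call begins: read the wrist's pose just before it. camera_info takes no time and is no camera call.
- ctrl.sign_off(): hands the job in; it is judged then, once.
The state is a dict: "time": time; "qpos": joint angles; "dq": joint speeds; "joint_efforts": joint torques, N m; "eef_pos": TCP position; "tcp_rot": TCP orientation; "contact_force": force on the tool from outside, world axes, zero at the start; "wrist_torque": the same for the moment, N m; "opening": opening from 0.0 (shut) to 1.0 (fully open); "finger_force": force on a finger pad.
Only numpy, scipy, OpenCV 4.12 (cv2) and the standard library are available. Lean on these libraries where they do the work, as an engineer would, in place of code of your own. Each camera call takes 0.05 s, during which the arm holds its last target. There are 200 camera calls.

## Working session

There is one attempt and no reset: what is moved stays moved. The work goes in short steps, Python scripts to look and compute and a shell command to move; the robot and the scene stay as the last step left them, time stands still between calls to the robot, and variables do not carry over. Pictures are saved under pics/ and viewed, at most 10 in all, crops included, and the job is handed in when it is done.

```bash
ls; mkdir -p pics; python3 - <<'E'
from plant import ctrl
import cv2,numpy as np
for n in("top","scene"):
    p,d=ctrl.read_camera(n); cv2.imwrite(f"pics/{n}0.png",p[...,::-1]); np.savez(f"{n}0.npz",p=p,d=d)
    print(n,ctrl.camera_info(n))
print(ctrl.camera_info("wrist"),ctrl.tcp_to_grasp); print(ctrl.get_state())
E
```

```text
pics
top {'K': array([[618.25341313,   0.        , 320.90648237],
       [  0.        , 618.25341313, 243.460346  ],
       [  0.        ,   0.        ,   1.        ]]), 'camera_from_world': array([[-0.01828526, -0.99981168, -0.00649977,  0.05236546],
       [-0.97839477,  0.0192318 , -0.20584903,  0.55898788],
       [ 0.20593526,  0.00259534, -0.97856218,  1.19913706],
       [ 0.        ,  0.        ,  0.        ,  1.        ]])}
scene {'K': array([[570.12191053,   0.        , 312.45478957],
       [  0.        , 570.12191053, 248.84663862],
       [  0.        ,   0.        ,   1.        ]]), 'camera_from_world': array([[-0.70160465, -0.71244345, -0.01323805,  0.40065679],
       [-0.34920133,  0.35996425, -0.8651498 ,  0.23338328],
       [ 0.62113553, -0.60237038, -0.50133879,  0.69573308],
       [ 0.        ,  0.        ,  0.        ,  1.        ]])}
{'K': array([[371.64829954,   0.        , 317.12857992],
       [  0.        , 371.64829954, 244.39872269],
       [  0.        ,   0.        ,   1.        ]]), 'T_tool_cam': array([[-4.30661283e-05, -9.61021992e-01, -2.76471931e
[... 297 characters left out ...]
time': 0.1, 'qpos': array([-1.30400416e+00,  2.87095756e-01,  1.57800730e+00, -5.62142731e-08,
        1.27859881e+00, -1.49976379e-01]), 'dq': array([-0.0005179 , -0.00136782, -0.00138721, -0.00025193,  0.0020546 ,
        0.00013617]), 'joint_efforts': array([ 1.46173712e-03, -4.07293332e+01, -2.93698150e+01, -1.16504184e-04,
        3.37529003e-03,  3.86072614e-06]), 'eef_pos': array([ 0.27313142, -0.61663414,  0.23008566]), 'tcp_rot': array([ 9.78365907e-01,  2.06879290e-01, -6.15892151e-05, -1.05280702e-03]), 'contact_force': array([ 0.98950967,  0.50388699, -0.50793785]), 'wrist_torque': array([-0.05102846, -0.01695324,  0.03984114]), 'finger_force': 0.0, 'opening': 0.9976839325244221}
```

View pics/top0.png

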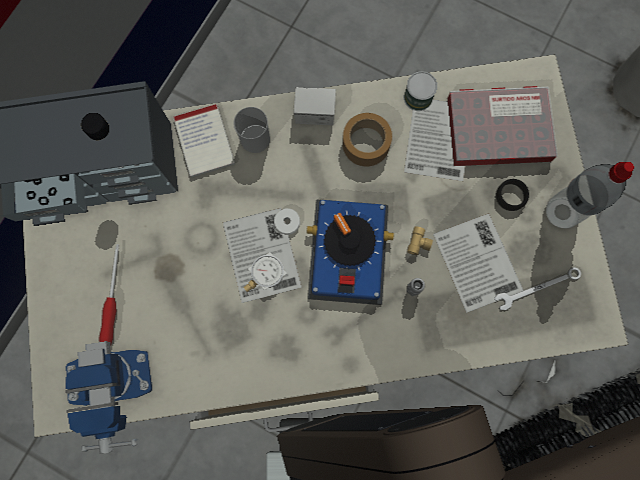

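View pics/scene0.png

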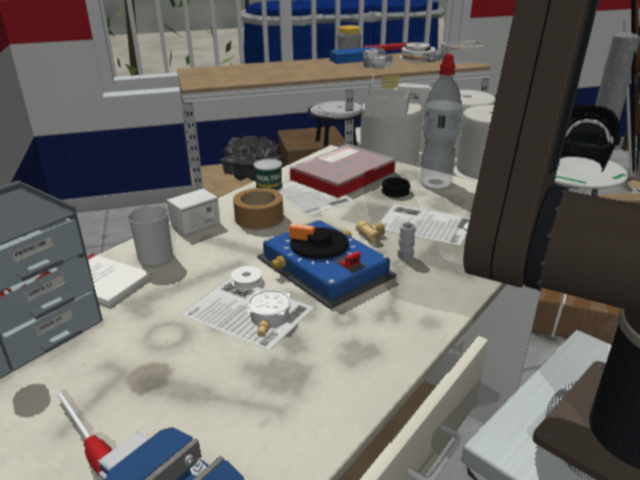

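The top view shows the unit's dial at about (348,240), the orange handle at (342,222) and the red tab at (347,280). The coupler is at (416,287), the tee at (418,241), the gauge at (266,270) and the reel at (288,220). The scene view agrees.

```bash
cat > h.py <<'E'
import cv2,numpy as np
from plant import ctrl
from scipy.spatial.transform import Rotation as R
def cast(n,uv,z):
    i=ctrl.camera_info(n);T=np.linalg.inv(i["camera_from_world"]);uv=np.atleast_2d(uv).astype(float)
    r=np.c_[uv,np.ones(len(uv))]@np.linalg.inv(i["K"]).T@T[:3,:3].T;o=T[:3,3]
    return (o+r*((z-o[2])/r[:,2])[:,None])[:,:2]
def wcast(uv,z,st):
    i=ctrl.camera_info("wrist");K=i["K"];T=i["T_tool_cam"];uv=np.atleast_2d(uv).astype(float)
    d=(uv-K[:2,2])/K[0,0];t=np.linalg.norm(d,axis=1);r=np.c_[d/t[:,None]*np.sin(t)[:,None],np.cos(t)]
    Q=R.from_quat(st["tcp_rot"]).as_matrix();r=r@T[:3,:3].T@Q.T;o=st["eef_pos"]+Q@T[:3,3]
    return (o+r*((z-o[2])/r[:,2])[:,None])[:,:2]
def mask(p,lo,hi,box=None,big=True):
    h=cv2.cvtColor(p,cv2.COLOR_RGB2HSV);m=cv2.inRange(h,lo,hi)
    if box:
        b=np.zeros_like(m);b[box[1]:box[3],box[0]:box[2]]=1;m=m*b
    c=cv2.findContours(m,cv2.RETR_EXTERNAL,cv2.CHAIN_APPROX_NONE)[0]
    return max(c,key=cv2.contourArea)[:,0]
E
python3 - <<'E'
from h import *
p=np.load("top0.npz")["p"]
B=(300,190,396,320)
for nm,lo,hi,z in(("blue",(105,150,90),(125,255,255),.04),("orange",(7,150,150),(16,255,255),.075),("red",(0,180,90),(5,255,255),.062)):
    c=mask(p,lo,hi,B);w=cast("top",c,z).astype(np.float32)
    (cx,cy),s,a=cv2.minAreaRect(w*1000);print(nm,len(c),cv2.boundingRect(c),(cx,cy),s,a,cv2.boxPoints(((cx,cy),s,a)).round(0).tolist())
for nm,uv,z in(("coupler",(417,286),.068),("tee",(418,241),.02),("gauge",(266,270),.03),("reel",(288,221),.015)):print(nm,cast("top",uv,z))
i=cv2.resize(p[190:320,270:440],None,fx=4,fy=4,interpolation=cv2.INTER_CUBIC);cv2.imwrite("pics/crop.png",i[...,::-1])
E
```

```text
blue 640 (313, 200, 72, 97) (554.2757568359375, -15.651718139648438) (135.30245971679688, 195.30064392089844) 84.24979400634766 [[450.0, -73.0], [645.0, -93.0], [658.0, 42.0], [464.0, 61.0]]
orange 38 (334, 215, 13, 19) (596.1847534179688, 2.8529930114746094) (43.39997100830078, 4.530529022216797) 28.888423919677734 [[576.0, -6.0], [578.0, -10.0], [616.0, 11.0], [614.0, 15.0]]
red 40 (340, 276, 14, 9) (483.40960693359375, -8.139110565185547) (26.050411224365234, 16.179168701171875) 88.58806610107422 [[475.0, -21.0], [491.0, -21.0], [492.0, 5.0], [476.0, 5.0]]
coupler [[ 0.46772611 -0.14760451]]
tee [[ 0.56921632 -0.16179114]]
gauge [[0.51211988 0.15612476]]
reel [[0.61907845 0.11081248]]
```

View pics/crop.png

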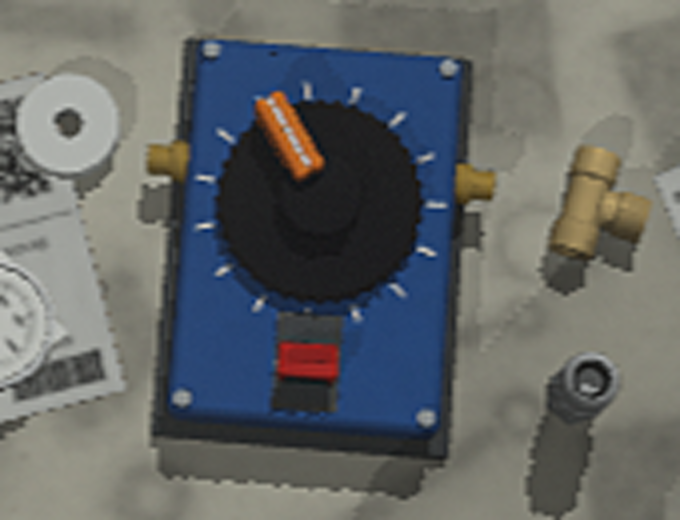

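The handle lies at about 36° in the unit frame, so it's in stop 4 (34°) and the target is stop 8 (-62°). The unit's yaw is about -5.8° and the axis is near (0.569, -0.017). I'll move above the handle's counter-clockwise side with the fingers shut.

```bash
python3 -m inch '[{"slide":[54.8,-45.8,0],"turn":-1.85,"grip":0},{"slide":[54.8,-45.8,0],"turn":-1.85,"grip":0},{"slide":[54.8,-45.8,0],"turn":-1.85,"grip":0},{"slide":[54.8,-45.8,0],"turn":-1.85,"grip":0},{"slide":[54.8,-45.8,0],"turn":-1.85,"grip":0},{"slide":[54.8,-45.8,0],"turn":-1.85,"grip":0},{"slide":[54.8,-45.8,0],"turn":-1.85,"grip":0},{"slide":[54.8,-45.8,0],"turn":-1.85,"grip":0},{"slide":[54.8,-45.8,0],"turn":-1.85,"grip":0},{"slide":[54.8,-45.8,0],"turn":-1.85,"grip":0},{"slide":[54.8,-45.8,0],"turn":-1.85,"grip":0},{"slide":[54.8,-45.8,0],"turn":-1.85,"grip":0},{"slide":[54.8,-45.8,0],"turn":-1.85,"grip":0},{"slide":[54.8,-45.8,0],"turn":-1.85,"grip":0},{"slide":[54.8,-45.8,0],"turn":-1.85,"grip":0},{"slide":[54.8,-45.8,0],"turn":-1.85,"grip":0},{"slide":[54.8,-45.8,0],"turn":-1.85,"grip":0},{"slide":[54.8,-45.8,0],"turn":-1.85,"grip":0},{"slide":[54.8,-45.8,0],"turn":-1.85,"grip":0},{"slide":[54.8,-45.8,0],"turn":-1.85,"grip":0}]'
python3 - <<'E'
from h import *
s=ctrl.get_state();print(s)
p,d=ctrl.read_camera("wrist");np.savez("w1.npz",p=p,pos=s["eef_pos"],rot=s["tcp_rot"]);cv2.imwrite("pics/w1.png",p[...,::-1])
E
```

```text
time: 2.1
eef_pos: [0.5887, 0.0222, 0.2315]
tcp_rot: [0.424, 0.905, -0.0, 0.0]
contact_force: [-0.1, -0.4, 1.0]
opening: -0.004
finger_force: 0.0
{'time': 2.1, 'qpos': array([-1.34400187e-01,  9.88079653e-02,  1.79336348e+00, -1.41049875e-04,
        1.24929090e+00, -8.28456140e-01]), 'dq': array([ 0.0070307 ,  0.0039133 , -0.00365117,  0.00230528,  0.00130895,
        0.00052273]), 'joint_efforts': array([ 2.19688512e-02, -3.28986204e+01, -2.89449048e+01, -1.68577071e-05,
        1.18184889e-03, -1.08587337e-03]), 'eef_pos': array([0.58869685, 0.02218371, 0.23145746]), 'tcp_rot': array([ 4.24444148e-01,  9.05454116e-01, -4.43437100e-05,  8.21953680e-05]), 'contact_force': array([-0.05831151, -0.38054203,  1.04185115]), 'wrist_torque': array([-0.00391269,  0.0247991 ,  0.01119159]), 'finger_force': 0.0, 'opening': -0.003947577867769715}
```

View pics/w1.png

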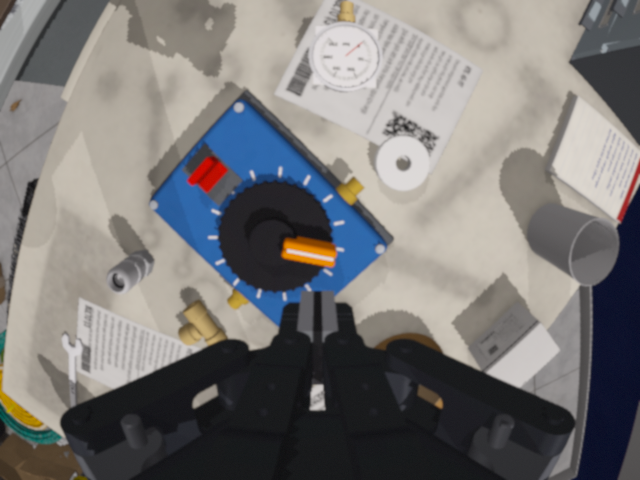

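The wrist view shows the whole unit: the dial centre at about (275,235), the handle at (309,251) and the red tab at (208,174). The closed fingertips are at (318,295).

```bash
python3 - <<'E'
from h import *
f=np.load("w1.npz");p=f["p"];st=dict(eef_pos=f["pos"],tcp_rot=f["rot"])
h=cv2.cvtColor(p,cv2.COLOR_RGB2HSV)
B=(200,155,350,310)
# dial marks: white pixels near disc
m=cv2.inRange(h,(0,0,130),(179,110,255));n,l,s,c=cv2.connectedComponentsWithStats(m)
ax0=np.array([.569,-.017])
pts=[]
for i in range(1,n):
    if 3<s[i,4]<80:
        w=wcast(c[i],.04,st)[0]
        if .054<np.hypot(*(w-ax0))<.075: pts.append(w)
pts=np.array(pts);A=np.c_[2*pts,np.ones(len(pts))];x=np.linalg.lstsq(A,(pts**2).sum(1),rcond=None)[0]
print("marks",len(pts),x[:2],np.sqrt(x[2]+x[0]**2+x[1]**2)); d=pts-x[:2]
print("radii mm",(np.hypot(*d.T)*1000).round(1));print("ang",np.sort(np.degrees(np.arctan2(d[:,1],d[:,0]))).round(1))
c=mask(p,(7,150,110),(16,255,255),(275,230,345,275));M=np.zeros(p.shape[:2],np.uint8);cv2.fillPoly(M,[cv2.convexHull(c)],1)
v,u=np.nonzero(M);w=wcast(np.c_[u,v],.073,st)*1000;print("orange",cv2.minAreaRect(w.astype(np.float32)),w.mean(0),)
e=np.linalg.eigh(np.cov(w.T))[1][:,1];print("handle ang",np.degrees(np.arctan2(e[1],e[0]))%180, "from axis",np.degrees(np.arctan2(*(w.mean(0)/1000-x[:2])[::-1])))
c=mask(p,(105,150,60),(125,255,255),(140,85,400,320));print("blue",cv2.minAreaRect((wcast(c,.04,st)*1000).astype(np.float32)))
c=mask(p,(0,180,70),(5,255,255),(180,145,240,200));print("red",cv2.boundingRect(c),cv2.minAreaRect((wcast(c,.06,st)*1000).astype(np.float32)))
E
```

```text
marks 12 [ 0.57190228 -0.01545378] 0.061763449917600494
radii mm [60.2 61.4 58.9 58.7 71.1 62.5 58.6 62.5 62.9 59.4 62.4 61.7]
ang [-162.3 -139.  -115.7  -69.3  -45.6  -21.9   51.9   68.2   76.7  101.4
  126.   150.3]
orange ((598.39990234375, -0.2470550537109375), (45.73399353027344, 22.45457649230957), 28.04022789001465) [ 5.98187917e+02 -3.67847978e-01]
handle ang 31.813652621592325 from axis 29.852516663016935
blue ((555.3543701171875, -13.069564819335938), (136.78036499023438, 194.35707092285156), 84.1660385131836)
red (189, 157, 38, 35) ((488.37713623046875, -6.104433059692383), (30.67949867248535, 21.64781379699707), 84.38066101074219)
```

The handle is confirmed in stop 4. Axis estimate is (0.5705, -0.0155), yaw -5.8°, handle at 28° world. Next I'll lower beside the handle with a gap of about 9 mm.

```bash
python3 -m inch '[{"slide":[0.2,0.4,4],"turn":0,"grip":0},{"slide":[0.2,0.4,8],"turn":0,"grip":0},{"slide":[0.2,0.4,11],"turn":0,"grip":0},{"slide":[0.2,0.4,13],"turn":0,"grip":0},{"slide":[0.2,0.4,14.5],"turn":0,"grip":0},{"slide":[0.2,0.4,15.5],"turn":0,"grip":0},{"slide":[0.2,0.4,16.2],"turn":0,"grip":0},{"slide":[0.2,0.4,16.7],"turn":0,"grip":0},{"slide":[0.2,0.4,17.1],"turn":0,"grip":0},{"slide":[0.2,0.4,17.1],"turn":0,"grip":0},{"slide":[0.2,0.4,17.1],"turn":0,"grip":0}]'
cat > plan.py <<'E'
import sys
from h import *
ax=np.array([.5705,-.0155])
s=ctrl.get_state();Q=R.from_quat(s["tcp_rot"]).as_matrix();th=np.degrees(np.arctan2(Q[1,0],Q[0,0]))
print("tool x ang",th,"pos",s["eef_pos"],"F",s["contact_force"].round(1))
for ph in np.arange(*map(float,sys.argv[1:4])):
    a=np.radians(ph);u=np.array([np.cos(a),np.sin(a)]);n=np.array([-u[1],u[0]])
    g=np.append(ax+.042*u+.019*n,.060)-s["eef_pos"];print(ph,(Q.T@g*100).round(2),"turn",round(-np.radians(ph+90-th),3))
E
python3 plan.py 40 -68 -4
```

```text
time: 3.25
eef_pos: [0.5912, 0.0275, 0.0609]
tcp_rot: [0.424, 0.906, 0.0, 0.0]
contact_force: [0.0, 0.1, 0.6]
opening: -0.001
finger_force: 0.0
tool x ang 129.88268510644386 pos [0.59115348 0.0275148  0.06090859] F [0.  0.1 0.6]
40.0 [-0.07 -0.15  0.09] turn -0.002
36.0 [-0.37 -0.02  0.09] turn 0.068
32.0 [-0.67  0.08  0.09] turn 0.138
28.0 [-0.98  0.16  0.09] turn 0.207
24.0 [-1.3   0.22  0.09] turn 0.277
20.0 [-1.62  0.25  0.09] turn 0.347
16.0 [-1.94  0.27  0.09] turn 0.417
12.0 [-2.26  0.26  0.09] turn 0.487
8.0 [-2.58  0.23  0.09] turn 0.556
4.0 [-2.9   0.17  0.09] turn 0.626
0.0 [-3.21  0.1   0.09] turn 0.696
-4.0 [-3.52  0.    0.09] turn 0.766
-8.0 [-3.82 -0.12  0.09] turn 0.836
-12.0 [-4.11 -0.26  0.09] turn 0.906
-16.0 [-4.39 -0.41  0.09] turn 0.975
-20.0 [-4.66 -0.59  0.09] turn 1.045
-24.0 [-4.91 -0.79  0.09] turn 1.115
-28.0 [-5.15 -1.    0.09] turn 1.185
-32.0 [-5.38 -1.23  0.09] turn 1.255
-36.0 [-5.59 -1.48  0.09] turn 1.324
-40.0 [-5.78 -1.73  0.09] turn 1.394
-44.0 [-5.95 -2.01  0.09] turn 1.464
-48.0 [-6.1  -2.29  0.09] turn 1.534
-52.0 [-6.24 -2.58  0.09] turn 1.604
-56.0 [-6.35 -2.88  0.09] turn 1.673
-60.0 [-6.44 -3.19  0.09] turn 1.743
-64.0 [-6.51 -3.51  0.09] turn 1.813
```

```bash
python3 -m inch '[{"slide":[-0.37,-0.02,0],"turn":0.07,"grip":0},{"slide":[-0.67,0.08,0],"turn":0.14,"grip":0},{"slide":[-0.98,0.16,0],"turn":0.21,"grip":0},{"slide":[-1.14,0.19,0],"turn":0.24,"grip":0},{"slide":[-1.3,0.22,0],"turn":0.28,"grip":0},{"slide":[-1.46,0.24,0],"turn":0.31,"grip":0},{"slide":[-1.62,0.25,0],"turn":0.35,"grip":0},{"slide":[-1.78,0.26,0],"turn":0.38,"grip":0},{"slide":[-1.94,0.27,0],"turn":0.42,"grip":0},{"slide":[-2.1,0.27,0],"turn":0.45,"grip":0},{"slide":[-2.26,0.26,0],"turn":0.49,"grip":0},{"slide":[-2.26,0.26,0],"turn":0.49,"grip":0},{"slide":[-2.26,0.26,0],"turn":0.49,"grip":0},{"slide":[-2.26,0.26,0],"turn":0.49,"grip":0},{"slide":[-2.26,0.26,0],"turn":0.49,"grip":0}]'
python3 - <<'E'
from h import *
out=[]
for n,b in(("top",(270,170,440,320)),("wrist",(150,100,400,320)),):
    p,d=ctrl.read_camera(n);out.append(cv2.resize(p[b[1]:b[3],b[0]:b[2]],(400,330)))
cv2.imwrite("pics/a.png",np.hstack(out)[...,::-1])
E
python3 plan.py 12 -68 -4
```

```text
time: 4.75
eef_pos: [0.6071, 0.0118, 0.0603]
tcp_rot: [0.631, 0.776, -0.0, -0.0]
contact_force: [-0.1, -0.3, 0.2]
opening: -0.001
finger_force: 0.0
tool x ang 101.81543393423642 pos [0.60720356 0.01187711 0.06034481] F [-0.5 -1.   0.3]
12.0 [-0.01  0.04  0.03] turn -0.003
8.0 [-0.31  0.16  0.03] turn 0.067
4.0 [-0.62  0.27  0.03] turn 0.136
0.0 [-0.93  0.35  0.03] turn 0.206
-4.0 [-1.24  0.41  0.03] turn 0.276
-8.0 [-1.56  0.44  0.03] turn 0.346
-12.0 [-1.89  0.46  0.03] turn 0.416
-16.0 [-2.21  0.45  0.03] turn 0.485
-20.0 [-2.53  0.42  0.03] turn 0.555
-24.0 [-2.85  0.36  0.03] turn 0.625
-28.0 [-3.16  0.29  0.03] turn 0.695
-32.0 [-3.46  0.19  0.03] turn 0.765
-36.0 [-3.76  0.08  0.03] turn 0.835
-40.0 [-4.05 -0.06  0.03] turn 0.904
-44.0 [-4.34 -0.22  0.03] turn 0.974
-48.0 [-4.6  -0.4   0.03] turn 1.044
-52.0 [-4.86 -0.59  0.03] turn 1.114
-56.0 [-5.1  -0.81  0.03] turn 1.184
-60.0 [-5.33 -1.04  0.03] turn 1.253
-64.0 [-5.53 -1.28  0.03] turn 1.323
```

View pics/a.png

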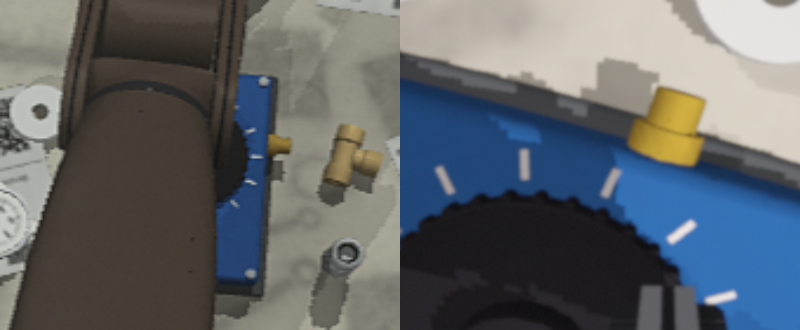

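The arm hides the handle in the top view, and the fingers hide it in the wrist view. I'll try measuring it in the scene view.

```bash
cat > hs.py <<'E'
from h import *
p,d=ctrl.read_camera("scene");s=ctrl.get_state();print("F",s["contact_force"].round(1),s["time"])
ax=np.array([.5705,-.0155])
for q,n in((np.load("scene0.npz")["p"],"start"),(p,"now")):
    h=cv2.cvtColor(q,cv2.COLOR_RGB2HSV);m=cv2.inRange(h,(6,150,110),(16,255,255));m[:200]=0;m[275:]=0;m[:,:250]=0;m[:,400:]=0
    v,u=np.nonzero(m)
    if len(u):
        w=cast("scene",np.c_[u,v],.068);print(n,len(u),u.min(),u.max(),v.min(),v.max(),w.mean(0),"ang",np.degrees(np.arctan2(*(w.mean(0)-ax)[::-1])))
cv2.imwrite("pics/s.png",cv2.resize(p[200:310,230:410],None,fx=4,fy=4)[...,::-1])
E
python3 hs.py
```

```text
F [-0.4  0.2  0.4] 4.9
start 238 289 314 226 238 [0.59496239 0.00660904] ang 42.107185182213534
now 116 301 316 223 235 [ 0.59283406 -0.00942222] ang 15.22329228417519
```

View pics/s.png

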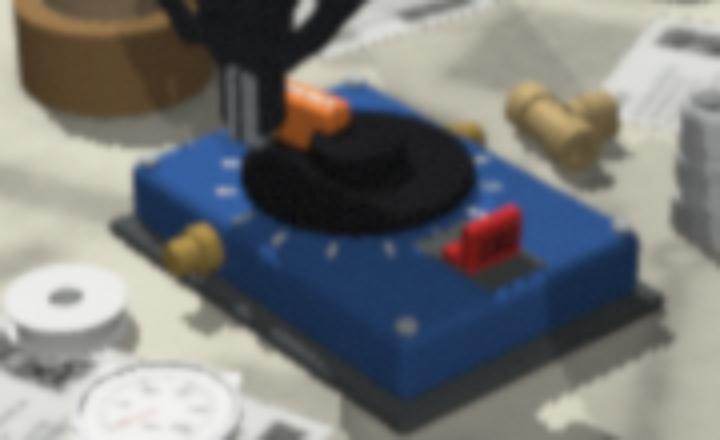

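The scene view shows the fingers to the left of the orange handle (crop 315,112), which has turned about one click. I'll continue through the 2nd and 3rd clicks, up to finger angle -36°.

```bash
python3 -m inch '[{"slide":[-0.31,0.16,0],"turn":0.07,"grip":0},{"slide":[-0.62,0.27,0],"turn":0.14,"grip":0},{"slide":[-0.78,0.31,0],"turn":0.17,"grip":0},{"slide":[-0.93,0.35,0],"turn":0.21,"grip":0},{"slide":[-1.08,0.38,0],"turn":0.24,"grip":0},{"slide":[-1.24,0.41,0],"turn":0.28,"grip":0},{"slide":[-1.4,0.43,0],"turn":0.31,"grip":0},{"slide":[-1.56,0.44,0],"turn":0.35,"grip":0},{"slide":[-1.72,0.45,0],"turn":0.38,"grip":0},{"slide":[-1.89,0.46,0],"turn":0.42,"grip":0},{"slide":[-1.89,0.46,0],"turn":0.42,"grip":0},{"slide":[-1.89,0.46,0],"turn":0.42,"grip":0},{"slide":[-1.89,0.46,0],"turn":0.42,"grip":0},{"slide":[-1.89,0.46,0],"turn":0.42,"grip":0},{"slide":[-1.89,0.46,0],"turn":0.42,"grip":0}]'
python3 hs.py; python3 plan.py -12 -68 -4
```

```text
time: 6.4
eef_pos: [0.6155, -0.0057, 0.0603]
tcp_rot: [0.779, 0.628, -0.0, -0.0]
contact_force: [-0.5, 0.2, 0.2]
opening: 0.0
finger_force: 0.0
F [0.2 0.5 0.3] 6.45
start 238 289 314 226 238 [0.59496239 0.00660904] ang 42.107185182213534
now 109 304 319 218 231 [ 0.59897229 -0.02409731] ang -16.80187954681139
tool x ang 77.74976411125475 pos [ 0.61556634 -0.00567753  0.06033014] F [0.2 0.5 0.3]
-12.0 [ 0.   -0.    0.03] turn -0.004
-16.0 [-0.29  0.12  0.03] turn 0.065
-20.0 [-0.6   0.22  0.03] turn 0.135
-24.0 [-0.91  0.3   0.03] turn 0.205
-28.0 [-1.23  0.36  0.03] turn 0.275
-32.0 [-1.55  0.4   0.03] turn 0.345
-36.0 [-1.87  0.41  0.03] turn 0.415
-40.0 [-2.19  0.41  0.03] turn 0.484
-44.0 [-2.51  0.38  0.03] turn 0.554
-48.0 [-2.83  0.32  0.03] turn 0.624
-52.0 [-3.14  0.25  0.03] turn 0.694
-56.0 [-3.45  0.15  0.03] turn 0.764
-60.0 [-3.75  0.03  0.03] turn 0.833
-64.0 [-4.04 -0.1   0.03] turn 0.903
```

```bash
python3 -m inch '[{"slide":[-0.29,0.12,0],"turn":0.07,"grip":0},{"slide":[-0.6,0.22,0],"turn":0.14,"grip":0},{"slide":[-0.76,0.26,0],"turn":0.17,"grip":0},{"slide":[-0.91,0.3,0],"turn":0.21,"grip":0},{"slide":[-1.07,0.33,0],"turn":0.24,"grip":0},{"slide":[-1.23,0.36,0],"turn":0.28,"grip":0},{"slide":[-1.39,0.38,0],"turn":0.31,"grip":0},{"slide":[-1.55,0.4,0],"turn":0.35,"grip":0},{"slide":[-1.71,0.41,0],"turn":0.38,"grip":0},{"slide":[-1.87,0.41,0],"turn":0.42,"grip":0},{"slide":[-1.87,0.41,0],"turn":0.42,"grip":0},{"slide":[-1.87,0.41,0],"turn":0.42,"grip":0},{"slide":[-1.87,0.41,0],"turn":0.42,"grip":0},{"slide":[-1.87,0.41,0],"turn":0.42,"grip":0},{"slide":[-1.87,0.41,0],"turn":0.42,"grip":0}]'
python3 hs.py; python3 plan.py -36 -68 -4
```

```text
time: 7.95
eef_pos: [0.6156, -0.0248, 0.0603]
tcp_rot: [0.892, 0.452, -0.0, -0.0]
contact_force: [-0.4, 0.7, 0.5]
opening: 0.003
finger_force: 0.0
F [ 0.2 -0.3 -0.1] 8.0
start 238 289 314 226 238 [0.59496239 0.00660904] ang 42.107185182213534
now 75 315 322 216 230 [ 0.59199725 -0.03667724] ang -44.570353277526074
tool x ang 53.6868408068274 pos [ 0.61560797 -0.02481273  0.06029651] F [ 0.2 -0.3 -0.1]
-36.0 [0.   0.   0.03] turn -0.005
-40.0 [-0.29  0.13  0.03] turn 0.064
-44.0 [-0.6   0.23  0.03] turn 0.134
-48.0 [-0.91  0.31  0.03] turn 0.204
-52.0 [-1.23  0.37  0.03] turn 0.274
-56.0 [-1.55  0.41  0.03] turn 0.344
-60.0 [-1.87  0.42  0.03] turn 0.413
-64.0 [-2.19  0.42  0.03] turn 0.483
```

Three clicks done (about -44°). For the last one I'll go to -60°, past the tip-over at -56°.

```bash
python3 -m inch '[{"slide":[-0.29,0.13,0],"turn":0.07,"grip":0},{"slide":[-0.6,0.23,0],"turn":0.13,"grip":0},{"slide":[-0.76,0.27,0],"turn":0.17,"grip":0},{"slide":[-0.91,0.31,0],"turn":0.2,"grip":0},{"slide":[-1.07,0.34,0],"turn":0.24,"grip":0},{"slide":[-1.23,0.37,0],"turn":0.27,"grip":0},{"slide":[-1.39,0.39,0],"turn":0.31,"grip":0},{"slide":[-1.55,0.41,0],"turn":0.34,"grip":0},{"slide":[-1.71,0.42,0],"turn":0.38,"grip":0},{"slide":[-1.87,0.42,0],"turn":0.41,"grip":0},{"slide":[-1.87,0.42,0],"turn":0.41,"grip":0},{"slide":[-1.87,0.42,0],"turn":0.41,"grip":0},{"slide":[-1.87,0.42,0],"turn":0.41,"grip":0},{"slide":[-1.87,0.42,0],"turn":0.41,"grip":0},{"slide":[-1.87,0.42,0],"turn":0.41,"grip":0}]'
python3 hs.py
```

```text
time: 9.5
eef_pos: [0.6079, -0.0423, 0.0603]
tcp_rot: [0.965, 0.26, -0.0, -0.0]
contact_force: [-0.4, -0.0, -0.4]
opening: -0.001
finger_force: 0.0
F [ 0.4 -0.6  0.1] 9.55
start 238 289 314 226 238 [0.59496239 0.00660904] ang 42.107185182213534
now 113 318 332 218 230 [ 0.57770213 -0.04444941] ang -76.02937877451507
```

The dial is in stop 8 and there's no contact force. I'll back off, lift, and hover behind the lock tab.

```bash
python3 -m inch '[{"slide":[0.5,0,0],"turn":0,"grip":0},{"slide":[1,0,0],"turn":0,"grip":0},{"slide":[1,0,-4],"turn":0,"grip":0},{"slide":[1,0,-8],"turn":0,"grip":0},{"slide":[1,0,-12],"turn":0,"grip":0},{"slide":[-2,-3,-12],"turn":0.15,"grip":0},{"slide":[-5,-6,-12],"turn":0.3,"grip":0},{"slide":[-8,-9,-12],"turn":0.45,"grip":0},{"slide":[-11.5,-11.1,-12],"turn":0.628,"grip":0},{"slide":[-11.5,-11.1,-12],"turn":0.628,"grip":0},{"slide":[-11.5,-11.1,-12],"turn":0.628,"grip":0},{"slide":[-11.5,-11.1,-12],"turn":0.628,"grip":0},{"slide":[-11.5,-11.1,-12],"turn":0.628,"grip":0}]'
python3 - <<'E'
from h import *
s=ctrl.get_state();p,d=ctrl.read_camera("wrist");np.savez("w2.npz",p=p,pos=s["eef_pos"],rot=s["tcp_rot"]);cv2.imwrite("pics/w2.png",p[...,::-1])
ax=np.array([.5705,-.0155]);y=np.radians(-5.8);U=np.array([[np.cos(y),np.sin(y)],[-np.sin(y),np.cos(y)]])
h=cv2.cvtColor(p,cv2.COLOR_RGB2HSV)
for n,lo,hi,z in(("orange",(6,150,110),(16,255,255),.07),("red",(0,180,70),(5,255,255),.062)):
    c=mask(p,lo,hi,(100,50,540,420));w=(wcast(c,z,s)-ax)@U.T*1000
    print(n,cv2.boundingRect(c),"unit min",w.min(0),"max",w.max(0),"ang",np.degrees(np.arctan2(*w.mean(0)[::-1])))
E
python3 hs.py
```

```text
time: 10.85
eef_pos: [0.4543, -0.0046, 0.181]
tcp_rot: [0.999, -0.05, 0.001, 0.0]
contact_force: [0.5, 0.8, -0.4]
opening: -0.001
finger_force: 0.0
orange (327, 50, 66, 26) unit min [ -0.31123021 -51.97050539] max [19.33271057 -7.55663251] ang -67.58719400790547
red (299, 178, 39, 30) unit min [-93.03637204 -15.20124327] max [-72.13121886  11.97171618] ang -178.97049833215988
F [-1.1 -0.3 -0.7] 10.95
start 238 289 314 226 238 [0.59496239 0.00660904] ang 42.107185182213534
now 109 318 332 217 230 [ 0.57940241 -0.04643506] ang -73.94537187972043
```

View pics/w2.png

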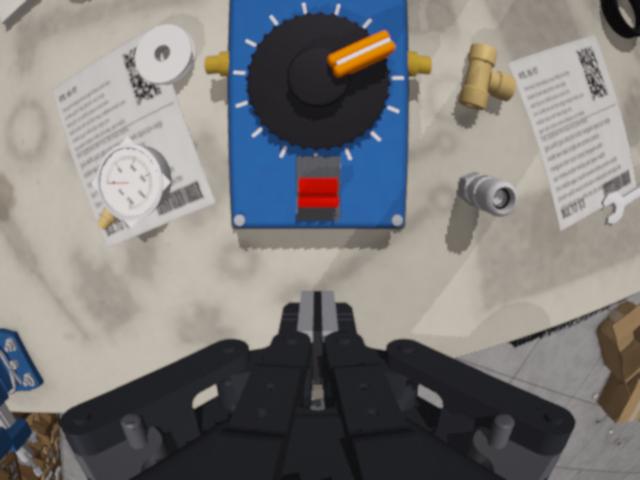

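The view shows the handle at about (362,55), in the stop 8 direction. The red tab is at (318,192), centred ahead of the fingertips. I'll lower to z = 46 mm behind the tab and push.

```bash
python3 -m inch '[{"slide":[0,0,4],"turn":0,"grip":0},{"slide":[0,0,8],"turn":0,"grip":0},{"slide":[0,0,10.5],"turn":0,"grip":0},{"slide":[0,0,12],"turn":0,"grip":0},{"slide":[0,0,12.8],"turn":0,"grip":0},{"slide":[0,0,13.3],"turn":0,"grip":0},{"slide":[0,0,13.3],"turn":0,"grip":0},{"slide":[0,0,13.3],"turn":0,"grip":0}]'
python3 -m inch '[{"slide":[0.6,0,0],"turn":0,"grip":0},{"slide":[1,0,0],"turn":0,"grip":0},{"slide":[1.3,0,0],"turn":0,"grip":0},{"slide":[1.6,0,0],"turn":0,"grip":0},{"slide":[1.9,0,0],"turn":0,"grip":0},{"slide":[2.1,0,0],"turn":0,"grip":0},{"slide":[2.3,0,0],"turn":0,"grip":0},{"slide":[2.5,0,0],"turn":0,"grip":0},{"slide":[2.7,0,0],"turn":0,"grip":0},{"slide":[2.8,0,0],"turn":0,"grip":0},{"slide":[2.9,0,0],"turn":0,"grip":0},{"slide":[2.9,0,0],"turn":0,"grip":0}]'
```

```text
time: 11.75
eef_pos: [0.4536, -0.0045, 0.0482]
tcp_rot: [0.999, -0.051, 0.001, 0.0]
contact_force: [-0.2, 0.1, -0.0]
opening: 0.001
finger_force: 0.0
time: 12.95
eef_pos: [0.4817, -0.0071, 0.0472]
tcp_rot: [0.999, -0.051, 0.0, -0.0]
contact_force: [-1.6, 1.2, 1.2]
opening: -0.003
finger_force: 0.7
```

```bash
python3 -m inch '[{"slide":[0.1,0,0],"turn":0,"grip":0},{"slide":[0.2,0,0],"turn":0,"grip":0},{"slide":[0.2,0,0],"turn":0,"grip":0}]'
python3 -m inch '[{"slide":[0.1,0,0],"turn":0,"grip":0},{"slide":[0.2,0,0],"turn":0,"grip":0},{"slide":[0.2,0,0],"turn":0,"grip":0}]'
```

```text
time: 13.25
eef_pos: [0.4836, -0.0073, 0.0472]
tcp_rot: [0.999, -0.051, -0.0, -0.0]
contact_force: [-1.1, 0.5, 0.7]
opening: -0.0
finger_force: 0.8
time: 13.55
eef_pos: [0.4856, -0.0075, 0.0473]
tcp_rot: [0.999, -0.051, -0.0, -0.0]
contact_force: [-1.0, 1.4, 0.0]
opening: -0.001
finger_force: 0.9
```

```bash
for i in 1 2; do python3 -m inch '[{"slide":[0.1,0,0],"turn":0,"grip":0},{"slide":[0.15,0,0],"turn":0,"grip":0},{"slide":[0.15,0,0],"turn":0,"grip":0}]' | egrep 'eef|contact'; done
```

```text
eef_pos: [0.4856, -0.0075, 0.0472]
contact_force: [-6.6, 1.4, 4.4]
eef_pos: [0.4856, -0.0075, 0.0472]
contact_force: [-11.6, 1.3, 10.1]
```

Position stopped and force rose, so the tab has hit its end stop. I'll back off, lift and check.

```bash
python3 -m inch '[{"slide":[-0.4,0,0],"turn":0,"grip":0},{"slide":[-1,0,0],"turn":0,"grip":0},{"slide":[-2,0,0],"turn":0,"grip":0},{"slide":[-3.2,0,0],"turn":0,"grip":0},{"slide":[-3.2,0,-3],"turn":0,"grip":0},{"slide":[-3.2,0,-7],"turn":0,"grip":0},{"slide":[-3.2,0,-11],"turn":0,"grip":0},{"slide":[-3.2,0,-13.3],"turn":0,"grip":0},{"slide":[-3.2,0,-13.3],"turn":0,"grip":0},{"slide":[-3.2,0,-13.3],"turn":0,"grip":0},{"slide":[-3.2,0,-13.3],"turn":0,"grip":0}]'
python3 - <<'E'
from h import *
s=ctrl.get_state();p,d=ctrl.read_camera("wrist");cv2.imwrite("pics/w3.png",p[...,::-1])
ax=np.array([.5705,-.0155]);y=np.radians(-5.8);U=np.array([[np.cos(y),np.sin(y)],[-np.sin(y),np.cos(y)]])
for n,lo,hi,z in(("orange",(6,150,110),(16,255,255),.07),("red",(0,180,70),(5,255,255),.062)):
    c=mask(p,lo,hi,(100,50,540,420));w=(wcast(c,z,s)-ax)@U.T*1000
    print(n,cv2.boundingRect(c),"unit min",w.min(0),"max",w.max(0),"ang",np.degrees(np.arctan2(*w.mean(0)[::-1])))
E
python3 hs.py
```

```text
time: 15.25
eef_pos: [0.4552, -0.0044, 0.1783]
tcp_rot: [0.999, -0.051, -0.002, -0.0]
contact_force: [-0.7, 0.3, 0.0]
opening: -0.003
finger_force: 0.0
orange (328, 50, 66, 26) unit min [ -0.46629163 -51.70294263] max [18.90445727 -7.85363723] ang -68.95076913240446
red (299, 153, 40, 28) unit min [-72.89441358 -15.20275356] max [-53.91956837  12.00891168] ang -178.60120435284097
F [-0.2  0.2 -0.3] 15.35
start 238 289 314 226 238 [0.59496239 0.00660904] ang 42.107185182213534
now 110 318 332 217 230 [ 0.57926885 -0.04635078] ang -74.13302406776279
```

View pics/w3.png

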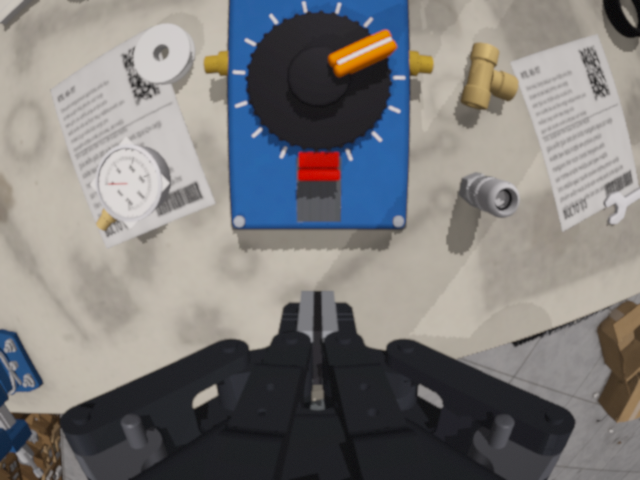

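The red tab, now at (318,166), moved 20 mm, fully in. The handle at (362,54) is unchanged in stop 8, and all the fittings are where they were.

```bash
python3 -c "
from plant import ctrl
print(ctrl.sign_off())"
```

```text
the job is handed in; nothing more can be done
None
```

The dial was pushed four clicks clockwise (stop 4 to stop 8), then the lock tab was pushed fully in (20 mm); the loose fittings were left alone, and the job was handed in at about 15 s.

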